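# Jack the ratchet rest level with the fixed rest and check it with the spirit level

## Robot

A 6-joint arm with a two-finger parallel gripper is mounted at the origin on a cart in front of the work surface, level with it; the furniture and walls round the work are solid. World frame = base frame: x ahead of the robot, y to its left, z up, the work surface at z = 0. Lengths are in m, angles in rad, forces in N, time in s.
With the tool pointing down it reaches from about 0.4 to 0.925 m from the base axis. Payload 3.4 kg.
Tool frame: the origin (TCP) lies midway between the tips of the shut fingers; the grasp point (between the pads) lies 19 mm behind it; z points along the fingers, y is the line along which they close (so a half turn about z gives the same grasp; the last joint's range is limited). The gripper opens to 85 mm and grips with 20 to 120 N. Pads are 22 mm wide; open, the fingers measure 114 mm over their backs; the gripper's body (76 mm by 85 mm) begins 54 mm behind the grasp point. The pads swing forward as they close: fully open they stand 13 mm farther back than shut.
Start: joints at [-1.383, 0.307, 1.506, -0, 1.328, -0.073], TCP at [0.149, -0.555, 0.231] pointing down, gripper open.
Joint ranges: [-3.12, 3.12], [-1.05, 2.28], [0.14, 2.33], [-1.42, 4.57], [0.1, 2.73], [-2.68, 2.68]. Speed limits (rad/s): [2.57, 2.57, 3.14, 3.14, 3.14, 3.14].

## Interface

Orientations are given as [roll, pitch, yaw] about the fixed x, y, z axes, in that order (R = Rz(yaw) Ry(pitch) Rx(roll)).
In Python, from station import monitor, optics, workorder, finder gives the robot as it stands.
- The arm moves only by the tool servo_tool, never from a script. Its argument "moves" is a list of rows, each an object with "dr": the turn, a rotation vector about the tool's x, y, z in rad, a list of three; "dp": the shift along the tool's x, y, z in cm, a list of three; "jaw": the opening in per cent of the stroke, from 0 (shut) to 100 (fully open). In form: [{"dr": [rx, ry, rz], "dp": [dx, dy, dz], "jaw": jaw}, ...]. A call has 1 to 12 rows; each row shifts and turns the commanded pose from where the row before left it, along the tool's axes as they then stand; what a row does not reach is not made up. A row lasts 1/10 s, in which the tool goes at most 50 mm and 8.59 degrees, less where a joint would pass 70% of its speed; a pose out of reach is approached as far as the arm can. A call is refused whole if a number of a shift passes 5 or a number of a turn 0.15, either way. A call with a gripper value outside its range is refused whole. The fingers move at their own pace and stop on an object; "grip_force" is the grip in N (left out, the last holds). Time passes only in rows, so rows that do not move let the fingers close. It gives the time, the measured TCP pose, the force, the opening and the grip force at its end, in the units of the state.
- monitor.sense(): the state, without advancing time (a new reading comes with each control period).
- optics.get_image(name): name is "scene" or "top"; returns a dict with "color" (420x560x3 uint8, red, green, blue), "camera_matrix" (3x3 intrinsics, pixels), "origin" and "orientation" of the camera in the world. Camera axes: x right, y down, z forward; pixel columns grow to the right and rows downward; lengths in m; the calibration is good to about 2 mm. A picture is of the moment at which its call begins. There is no depth.
- workorder.hand_in(): hands the job in; it is judged then, once.
Trained networks look in a picture, given as the dict that the camera call returned (one of the last four; its "shot" number tells which), for a name from the list of things; names that differ only in an ending like _2 or _b are one class to them, and where a whole thing is asked for, a point or a joint stands for the part that bears it (a point fixed in the world has none). Each returns a list of dicts, best first, with "p" (0 to 1); they miss things now and then, are a little off and sometimes report something else, mostly with a low value. They report only what shows in the picture. A call takes as long as a camera call.
- finder.cut_out(picture, name): "pixels" (420x560 bool, what is visible of it) and "box" ([left, top, width, height] in pixels, round what is visible of it).
The state is a dict: "t": time; "joints": joint angles; "joint_velocities": joint speeds; "joint_torque": joint torques, N m; "tcp_pos": TCP position; "tool_rot": TCP orientation; "contact_force": force on the tool from outside, world axes, zero at the start; "wrist_torque": the same for the moment, N m; "opening": finger opening in m; "grip_force": force on a finger pad.
Only numpy, scipy, OpenCV 4.12 (cv2) and the standard library are available. Lean on these libraries where they do the work, as an engineer would, in place of code of your own. Each camera call takes 0.05 s, during which the arm holds its last target. There are 200 camera calls.

## Task

Pump the thumb plate of the ratchet stand all the way down and let it come all the way back, stroke by stroke, just as many times as it takes to bring the rising rest level with the fixed rest; it cannot be let down again, so do not give it a stroke too many, and do not lift the rest by hand. Then lay the spirit level upright across the two rests, down between their cheeks and centred, and leave it there with the thumb plate up; do not disturb the box, the hex keys, the tin or the spray can.

Things in the scene. Friction and masses are not known exactly. Their poses are not given: they have to be found in the camera images.
- stand: Grey steel ratchet stand fixed to the bench; origin at bench height midway between its two rests; z up, y from the rising rest (toothed column at y -70 mm) to the fixed rest (post at y +70). Base plate 80 x 265 x 12 mm, y -160 to +105. Nothing is between the rests above the plate. Lever pivot (axis along x) at y -125, 106.5 mm up, between two cheeks; the lever points to -y.
- fixed_seat (a point): Centre of the flat seat of the fixed rest, 215 mm above the bench. Both rests have the same fork head: a flat seat 52 mm (x) by 40 mm (y) with a cheek 8 mm high and 8 mm thick along each side, 36 mm apart inside, so that a bar lies along the stand's y between the cheeks.
- rest_seat (a point): Centre of the rising rest's seat; starts 34 to 70 mm below the fixed seat. A full stroke lifts it to the next tooth: 14 mm, the very first stroke 7 to 22 mm. After each full stroke it is a whole number of 14 mm steps (to 1.5 mm) from level; 2 to 5 strokes make it level. A brake holds it there (slips at about 13 N down); it can rise two teeth past level.
- thumb_plate (a point): Centre of the top of the lever's thumb plate, dark, ribbed, flat, 44 mm (x) by 48 mm, 130 mm from the pivot, at y -250 mm of the stand. Up it is about 147 mm above the bench, at the bottom of a stroke about 78 mm. Press it down with closed fingertips: 5 to 12 N until it meets its stop.
- lever (a joint): Angle of the lever in rad: 0 = up, where its spring brings it back; 0.54 = pressed down against its stop. The rest moves up while the lever goes down; on the way back its pawl clicks over the teeth.
- spirit_level: Red spirit level, 230 mm long (its y), 21 mm thick (its x) and 40 mm tall (its z), 0.17 to 0.34 kg, standing upright on the bench; origin at the centre of its underside. Grasp it across its thickness, near the middle. The open tool case (wall 63 mm high, its lid higher) stands 25 mm or more to its right: keep the gripper clear of it.
- plug_box: Brown carton 58 x 64 x 50 mm standing close beside one end of the spirit level; origin under its centre. To be left alone.
- hex_keys: Orange folding hex-key set 37 x 105 x 24 mm lying close beside the other end of the spirit level; origin under its centre. To be left alone.
- oil_tin: Small round oil tin, 66 mm across, 112 mm tall, standing close to the stand; origin under its centre. To be left alone.
- spray_can: Spray can, 67 mm across, 225 mm tall, standing close to the stand on the far side; origin under its centre. To be left alone.

How it is judged:
On the way, in this order (a step that is already met when the one before it is completed fails the run):
1. the lever is pressed fully down (0.47 rad or more) a first time (value of joint lever above 0.47 rad), for 0.02 s.
2. the lever is back up (below 0.06 rad) (value of joint lever below 0.06 rad), for 0.02 s.
3. the lever is pressed fully down again (value of joint lever above 0.47 rad), for 0.02 s.
4. the rising rest is level with the fixed rest to 5 mm, with the lever up (value of joint lever below 0.06 rad and z of rest_seat in the frame of fixed_seat between -0.005 and 0.005 m), for 0.2 s.
5. the spirit level lies upright across both rests (z of spirit_level in the frame of fixed_seat between -0.006 and 0.006 m and contact force between spirit_level and rest above 0.1 N and horizontal distance between spirit_level and stand below 0.03 m), for 0.2 s.
At the end, for the whole second after the job is handed in: Lever up (below 0.06 rad); rising seat level with the fixed seat to 5 mm; spirit level at rest on both seats (underside to 6 mm), upright to 0.1 rad, centred to 25 mm along and 12 mm across, in line to 0.12 rad, resting on the rising rest; bystanders within 30 mm of where they stood (all of step 4 and z of spirit_level in the frame of fixed_seat between -0.006 and 0.006 m and x of spirit_level in the frame of stand between -0.012 and 0.012 m and y of spirit_level in the frame of stand between -0.025 and 0.025 m and angle between the y axis of spirit_level and the y axis of stand, either way round below 0.12 rad and angle between spirit_level's own z axis and vertical below 0.1 rad and contact force between spirit_level and rest above 0.1 N and linear speed of spirit_level below 0.02 m/s); the robot touches nothing.
It fails at once if the rising rest is pushed or lifted up with the fingers instead of by the lever (contact force between the fingers and rest above 2 N and velocity of joint rest above 0.02 m/s and value of joint lever below 0.03 rad).
It fails at once if the box is moved by more than 30 mm (distance of plug_box from where it was at the start of the episode above 0.03 m).
It fails at once if the hex keys are moved by more than 30 mm (distance of hex_keys from where it was at the start of the episode above 0.03 m).
It fails at once if the tin is moved by more than 30 mm (distance of oil_tin from where it was at the start of the episode above 0.03 m).
It fails at once if the spray can is moved by more than 30 mm (distance of spray_can from where it was at the start of the episode above 0.03 m).
It also fails if it takes over 64 s, if anything falls off the work surface, if the arm or the gripper's body presses on something with over 40 N, if the wrist force passes 120 N, or if a joint passes its speed limit or range.

## Working session

There is one attempt and no reset: what is moved stays moved. The work goes in short steps, Python scripts to look and compute and a tool call to move; the robot and the scene stay as the last step left them, time stands still between calls to the robot, and variables do not carry over. Pictures are saved under pics/ and viewed, at most 10 in all, crops included, and the job is handed in when it is done.

Besides the shell and the picture viewer there is one more tool, called after ">>>" by a JSON object that holds its "name" and its "arguments". servo_tool: Moves the arm, as the interface text tells. Its arguments: {"type":"object","properties":{"moves":{"type":"array","items":{"type":"object","properties":{"dr":{"type":"array","items":{"type":"number"}},"dp":{"type":"array","items":{"type":"number"}},"jaw":{"type":"number"}}}},"grip_force":{"type":"number"}},"required":["moves"]}

```bash
mkdir -p pics
cat > h.py <<'E'
import numpy as np, cv2
from station import monitor, optics, workorder, finder
from scipy.spatial.transform import Rotation as R
def cam(n):
    p=optics.get_image(n); return p
def save(p,f): cv2.imwrite('pics/'+f,p['color'][:,:,::-1])
def pose(p):
    o=np.array(p['orientation'],float)
    M=o if o.shape==(3,3) else R.from_euler('xyz',o).as_matrix()
    return M,np.array(p['origin'],float)
def ray(p,u,v,z):
    M,o=pose(p); d=M@np.linalg.inv(np.array(p['camera_matrix']))@[u,v,1.]
    return o+d*(z-o[2])/d[2]
def proj(p,X):
    M,o=pose(p); c=np.array(p['camera_matrix'])@(M.T@(np.array(X)-o)); return c[:2]/c[2]
E
python3 - <<'E'
from h import *
ims=[]
for n in('top','scene'):
    p=cam(n); save(p,n+'0.png'); print(n,p['origin'],p['orientation'],p['camera_matrix'])
    for k in ['stand','rest_seat','thumb_plate','spirit_level','plug_box','hex_keys','oil_tin','spray_can','lever']:
        r=finder.cut_out(p,k)[:1]
        for q in r:
            m=q['pixels'].astype(np.uint8); c,_=cv2.findContours(m,0,2); b=max(c,key=cv2.contourArea)
            print(k,round(q['p'],2),q['box'],cv2.minAreaRect(b))
print(monitor.sense())
E
```

```text
top [ 0.31367566 -0.01268483  1.23826352] [-2.93831269 -0.00403051 -1.63084329] [[417.22038268   0.         283.05315823]
 [  0.         417.22038268 202.32480519]
 [  0.           0.           1.        ]]
stand 0.76 [172.6, 189.0, 143.5, 41.4] ((244.17422485351562, 208.16648864746094), (39.239864349365234, 142.34957885742188), 88.69805145263672)
rest_seat 0.82 [228.3, 192.6, 24.9, 20.5] ((240.0, 201.0), (22.0, 18.0), 90.0)
thumb_plate 0.84 [245.7, 187.9, 70.4, 21.4] ((281.4024353027344, 198.6219482421875), (16.123004913330078, 68.02582550048828), 83.6598129272461)
spirit_level 0.97 [349.7, 176.8, 25.1, 76.3] ((361.3653869628906, 217.67308044433594), (10.394155502319336, 78.83869171142578), 11.309932708740234)
plug_box 0.82 [321.9, 228.4, 26.4, 29.5] ((335.3264465332031, 240.39013671875), (21.275341033935547, 24.040571212768555), 16.389541625976562)
hex_keys 0.61 [340.0, 162.3, 16.7, 37.0] ((350.2384033203125, 180.7922821044922), (11.401752471923828, 30.872438430786133), 15.255120277404785)
oil_tin 0.61 [200.1, 232.3, 24.8, 29.0] ((212.60003662109375, 243.80001831054688), (27.727241
[... 1602 characters left out ...]
5)
{'t': 1.0, 'joints': array([-1.38249830e+00,  3.06767333e-01,  1.50643536e+00,  5.57338825e-06,
        1.32840177e+00, -7.35024186e-02]), 'joint_velocities': array([-0.00012971, -0.00062874,  0.00123698, -0.00038385, -0.00118491,
       -0.00065216]), 'joint_torque': array([-1.76795707e-03, -4.57497096e+01, -2.52343297e+01, -2.38314833e-04,
        7.35745125e-04, -1.15677136e-05]), 'tcp_pos': array([ 0.14879529, -0.55539681,  0.23131026]), 'tool_rot': array([-3.14158127e+00, -6.26318066e-06,  2.61799108e-01]), 'contact_force': array([-0.49644801,  0.34527914, -0.64196706]), 'wrist_torque': array([-0.04059955, -0.01489871, -0.03199767]), 'grip_force': 0.0, 'opening': 0.08576124340890054}
```

View pics/top0.png

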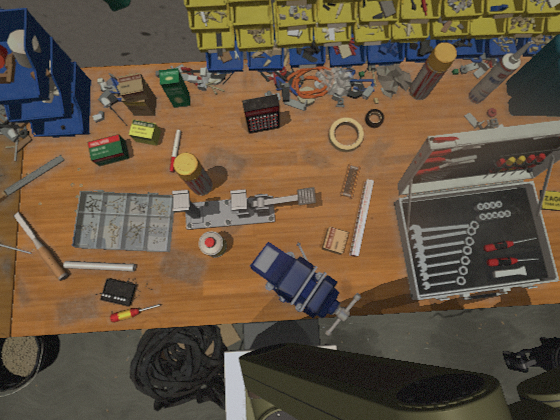

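View pics/scene0.png

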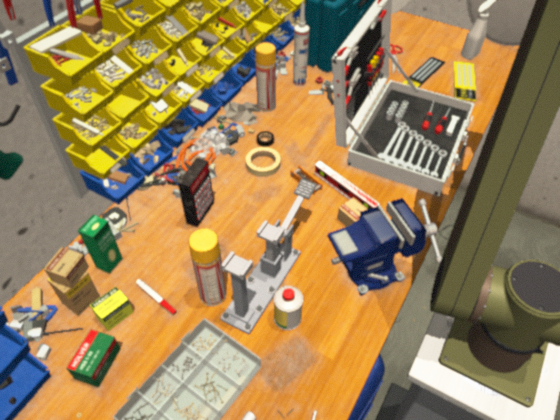

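Run:
```python
from h import *
p=cam('top'); s=cam('scene')
a=cv2.resize(p['color'][145:275,165:385],None,fx=3.6,fy=3.6,interpolation=2)
b=cv2.resize(s['color'][155:335,190:390],None,fx=3.3,fy=3.3,interpolation=2)
cv2.imwrite('pics/c1.png',a[:,:,::-1]); cv2.imwrite('pics/c2.png',b[:,:,::-1])
print(ray(p,182,201,.215),ray(p,307,196,.147))
for k,z in [('plug_box',.05),('hex_keys',.024),('oil_tin',.112),('spray_can',.225),('spirit_level',.04),('thumb_plate',.147)]:
  for P in(p,s):
    r=finder.cut_out(P,k)
    if r:
        c,_=cv2.findContours(r[0]['pixels'].astype(np.uint8),0,2); q=cv2.boxPoints(cv2.minAreaRect(max(c,key=cv2.contourArea)))
        print(k,z,[ray(P,*x,z)[:2].round(3).tolist() for x in q])
```

```text
[0.54232309 0.22286225 0.215     ] [ 0.5514224  -0.09566796  0.147     ]
plug_box 0.05 [[0.416, -0.133], [0.481, -0.158], [0.46, -0.216], [0.395, -0.191]]
plug_box 0.05 [[0.48, -0.129], [0.465, -0.218], [0.409, -0.189], [0.426, -0.104]]
hex_keys 0.024 [[0.575, -0.204], [0.672, -0.237], [0.661, -0.272], [0.563, -0.238]]
hex_keys 0.024 [[0.671, -0.221], [0.673, -0.274], [0.558, -0.238], [0.559, -0.188]]
oil_tin 0.112 [[0.433, 0.212], [0.488, 0.183], [0.45, 0.117], [0.396, 0.146]]
oil_tin 0.112 [[0.483, 0.177], [0.429, 0.145], [0.379, 0.237], [0.43, 0.267]]
spray_can 0.225 [[0.646, 0.252], [0.68, 0.197], [0.572, 0.133], [0.539, 0.187]]
spray_can 0.225 [[0.677, 0.218], [0.633, 0.173], [0.501, 0.312], [0.542, 0.35]]
spirit_level 0.04 [[0.395, -0.211], [0.617, -0.28], [0.609, -0.307], [0.388, -0.237]]
spirit_level 0.04 [[0.611, -0.251], [0.612, -0.305], [0.394, -0.237], [0.397, -0.188]]
thumb_plate 0.147 [[0.56, 0.066], [0.576, -0.116], [0.532, -0.119], [0.517, 0.062]]
thumb_plate 0.147 [[0.556, 0.048], [0.577, -0.127], [0.529, -0.12], [0.512, 0.052]]
```

View pics/c1.png

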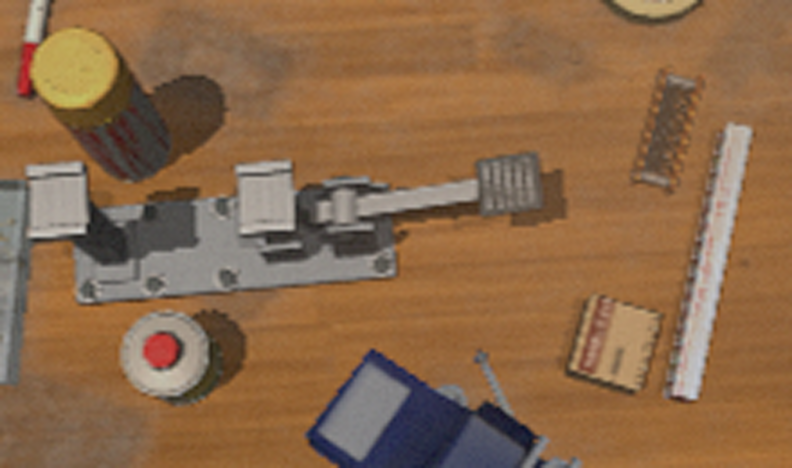

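View pics/c2.png

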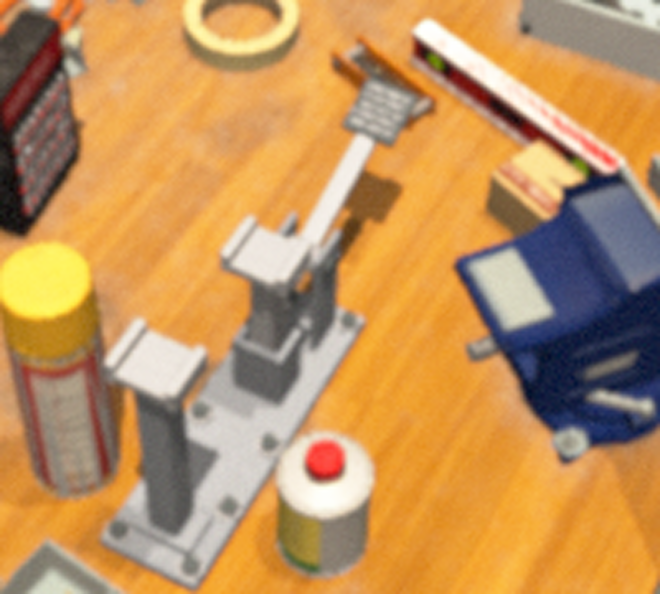

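```bash
cat >> h.py <<'E'
from scipy.optimize import least_squares
def T(u,v): return 165+u/3.6,145+v/3.6
def S(u,v): return 190+u/3.3,155+v/3.3
def sp(q,y,z): return [q[0]-np.sin(q[2])*y,q[1]+np.cos(q[2])*y,z]
E
python3 - <<'E'
from h import *
p=cam('top'); s=cam('scene')
def res(q):
    F,Rr,Th=sp(q,.07,.217),sp(q,-.07,q[3]+.002),sp(q,-.25,.147)
    o=[]
    for P,obs in((p,[T(58,199),T(266,197),T(510,183)]),(s,[S(157,357),S(265,250),S(380,110)])):
        o+= [proj(P,X)-np.array(x) for X,x in zip((F,Rr,Th),obs)]
    return np.concatenate(o)
r=least_squares(res,[.545,.15,.02,.16]); print(r.x.round(4),r.fun.round(1))
q=r.x; print('thumb',sp(q,-.25,.147),'plate corners top', )
for a,b in ((T(737,126),T(684,398)),):
    A=ray(p,*a,.04);B=ray(p,*b,.04); print('level',A,B,(A+B)/2,np.linalg.norm(A-B),np.arctan2(*(A-B)[1::-1]) )
A=ray(s,*S(427,27),.04);B=ray(s,*S(617,160),.04); print('levelS',A,B,(A+B)/2,np.linalg.norm(A-B))
print('case',ray(p,398,205,.063),ray(p,409,303,.063),ray(p,400,190,.1))
print(proj(p,(.6,-.1,.147)),proj(p,[.552,-.095,.17]))
print(monitor.sense()['t'])
E
```

```text
[0.5447 0.1549 0.0267 0.1678] [-0.1  0.4 -0.   0.2  0.1  0.2 -0.6  0.3  0.1 -0.   0.1 -1. ]
thumb [np.float64(0.5514319227328208), np.float64(-0.0950416913968328), 0.147] plate corners top
level [ 0.61223918 -0.29314581  0.04      ] [ 0.39264277 -0.22835798  0.04      ] [ 0.50244097 -0.2607519   0.04      ] 0.2289542494400786 -0.28689220003354565
levelS [ 0.60458681 -0.29356422  0.04      ] [ 0.39544274 -0.23295164  0.04      ] [ 0.50001478 -0.26325793  0.04      ] 0.21775014126190587
case [ 0.52780797 -0.36144352  0.063     ] [ 0.25330383 -0.35991251  0.063     ] [ 0.56343183 -0.36103319  0.1       ]
[307.31216581 178.3926196 ] [307.25826216 193.90194354]
1.8
```

>>> {"name": "servo_tool", "arguments": {"moves": [{"dp": [4,-2.7,0.2],"dr": [0,0,0],"jaw": 0},{"dp": [4,-2.7,0.2],"dr": [0,0,0],"jaw": 0},{"dp": [4,-2.7,0.2],"dr": [0,0,0],"jaw": 0},{"dp": [4,-2.7,0.2],"dr": [0,0,0],"jaw": 0},{"dp": [4,-2.7,0.2],"dr": [0,0,0],"jaw": 0},{"dp": [4,-2.7,0.2],"dr": [0,0,0],"jaw": 0},{"dp": [4,-2.7,0.2],"dr": [0,0,0],"jaw": 0},{"dp": [4,-2.7,0.2],"dr": [0,0,0],"jaw": 0},{"dp": [4,-2.7,0.2],"dr": [0,0,0],"jaw": 0},{"dp": [4,-2.7,0.2],"dr": [0,0,0],"jaw": 0},{"dp": [4,-2.7,0.2],"dr": [0,0,0],"jaw": 0},{"dp": [4,-2.7,0.2],"dr": [0,0,0],"jaw": 0}]}}

```text
t: 3.0
tcp_pos: [0.5298, -0.1165, 0.2075]
tool_rot: [3.141, -0.0, 0.262]
contact_force: [1.4, -0.5, -0.8]
opening: 0.0
grip_force: 0.0
```

>>> {"name": "servo_tool", "arguments": {"moves": [{"dp": [2.5,-1.5,1],"dr": [0,0,0],"jaw": 0},{"dp": [0,0,3],"dr": [0,0,0],"jaw": 0},{"dp": [0,0,0],"dr": [0,0,0],"jaw": 0}]}}

```text
t: 3.3
tcp_pos: [0.5466, -0.0955, 0.164]
tool_rot: [-3.138, 0.007, 0.264]
contact_force: [-0.9, 0.2, 0.1]
opening: -0.0001
grip_force: 0.0
```

Run:
```python
from h import *
s=cam('scene')
b=cv2.resize(s['color'][120:300,220:400],None,fx=3.3,fy=3.3,interpolation=2)
cv2.imwrite('pics/c3.png',b[:,:,::-1]); m=monitor.sense(); print(m['t'],m['tcp_pos'],m['contact_force'])
```

```text
3.35 [ 0.54709978 -0.09641191  0.16560587] [-0.03168415 -0.71897436  0.35825829]
```

View pics/c3.png

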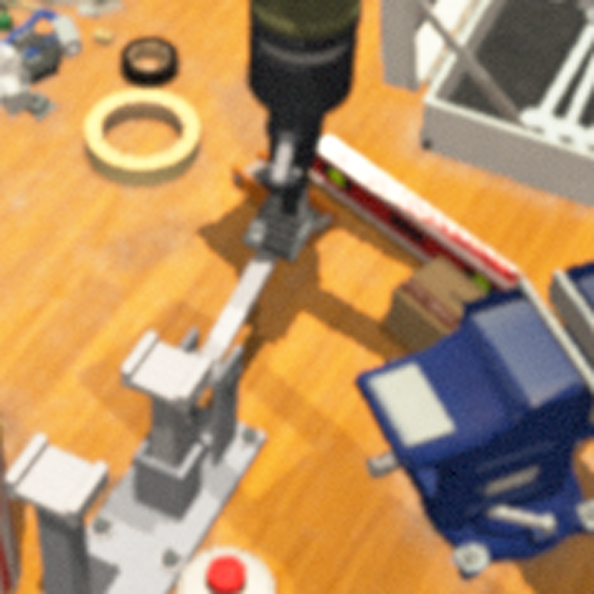

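The fingertips (crop ≈(290,205)) sit just above the thumb plate (≈(288,235)). Pressing the first stroke.

>>> {"name": "servo_tool", "arguments": {"moves": [{"dp": [0.4,-0.1,1.5],"dr": [0,0,0],"jaw": 0},{"dp": [0,0,2],"dr": [0,0,0],"jaw": 0},{"dp": [0,0,2],"dr": [0,0,0],"jaw": 0},{"dp": [0,0,2],"dr": [0,0,0],"jaw": 0},{"dp": [0,0,1.2],"dr": [0,0,0],"jaw": 0},{"dp": [0,0,0],"dr": [0,0,0],"jaw": 0}]}}

```text
t: 3.95
tcp_pos: [0.555, -0.0966, 0.0825]
tool_rot: [3.139, -0.005, 0.26]
contact_force: [0.7, 0.5, 7.5]
opening: -0.0004
grip_force: 3.4
```

>>> {"name": "servo_tool", "arguments": {"moves": [{"dp": [0,0,0.5],"dr": [0,0,0],"jaw": 0},{"dp": [0,0,0.3],"dr": [0,0,0],"jaw": 0},{"dp": [0,0,0],"dr": [0,0,0],"jaw": 0}]}}

```text
t: 4.25
tcp_pos: [0.5552, -0.0962, 0.0781]
tool_rot: [3.139, -0.007, 0.26]
contact_force: [-4.8, 3.0, 24.3]
opening: 0.0003
grip_force: 11.7
```

>>> {"name": "servo_tool", "arguments": {"moves": [{"dp": [0,0,-2],"dr": [0,0,0],"jaw": 0},{"dp": [0,0,-2.5],"dr": [0,0,0],"jaw": 0},{"dp": [0,0,-2.5],"dr": [0,0,0],"jaw": 0},{"dp": [0,0,-2],"dr": [0,0,0],"jaw": 0},{"dp": [0,0,0],"dr": [0,0,0],"jaw": 0},{"dp": [0,0,0],"dr": [0,0,0],"jaw": 0}]}}

```text
t: 4.85
tcp_pos: [0.5527, -0.0961, 0.1637]
tool_rot: [3.14, -0.002, 0.261]
contact_force: [0.0, 0.2, 0.1]
opening: 0.0002
grip_force: 0.0
```

```bash
cat > rest.py <<'E'
from h import *
# template match of the rising head against the first picture, height by matching head offset vs fixed head
import sys
q=[.5447,.1549,.0267]
s=cam('scene'); p=cam('top')
g0=cv2.imread('pics/scene0.png',0); g1=cv2.cvtColor(s['color'],cv2.COLOR_RGB2GRAY)
u,v=map(int,S(265,250)); t=g0[v-13:v+8,u-14:u+15]
up=lambda a:cv2.resize(a,None,fx=4,fy=4,interpolation=cv2.INTER_CUBIC)
w=up(g1[v-70:v+20,u-40:u+50]); r=cv2.matchTemplate(w,up(t),cv2.TM_CCOEFF_NORMED); _,m,_,l=cv2.minMaxLoc(r)
x=l[0]/4+u-40+14; y=l[1]/4+v-70+13; x+=S(265,250)[0]-u; y+=S(265,250)[1]-v
f=least_squares(lambda a:proj(s,sp(q,-.07,a[0]+.002))-[x,y],[.17]); print('match',m,'px',x,y,'z',f.x,'res',f.fun)
c=finder.cut_out(s,'rest_seat'); print(c[0]['box'] if c else None)
b=cv2.resize(s['color'][120:320,190:390],None,fx=3,fy=3,interpolation=2)
cv2.imwrite('pics/'+sys.argv[1],b[:,:,::-1]); m=monitor.sense(); print(m['t'],m['tcp_pos'],m['contact_force'])
E
python3 rest.py r1.png
```

```text
match 0.8460109829902649 px 270.0530303030303 225.50757575757575 z [0.18691345] res [ 0.33408263 -0.00296324]
[258.6, 216.4, 26.9, 44.1]
5.0 [ 0.55145857 -0.0954133   0.16145863] [ 0.01353087  0.3464754  -0.29506539]
```

Rose 19 mm to 0.187 m, as predicted, so 28 mm (two strokes) remain. Second stroke.

>>> {"name": "servo_tool", "arguments": {"moves": [{"dp": [0,0,2],"dr": [0,0,0],"jaw": 0},{"dp": [0,0,2],"dr": [0,0,0],"jaw": 0},{"dp": [0,0,2],"dr": [0,0,0],"jaw": 0},{"dp": [0,0,2],"dr": [0,0,0],"jaw": 0},{"dp": [0,0,1],"dr": [0,0,0],"jaw": 0},{"dp": [0,0,0],"dr": [0,0,0],"jaw": 0},{"dp": [0,0,0],"dr": [0,0,0],"jaw": 0}]}}

```text
t: 5.7
tcp_pos: [0.5535, -0.0949, 0.0775]
tool_rot: [3.141, -0.004, 0.262]
contact_force: [-9.3, 4.0, 43.5]
opening: 0.0003
grip_force: 19.8
```

>>> {"name": "servo_tool", "arguments": {"moves": [{"dp": [0,0,-2],"dr": [0,0,0],"jaw": 0},{"dp": [0,0,-2.5],"dr": [0,0,0],"jaw": 0},{"dp": [0,0,-2.5],"dr": [0,0,0],"jaw": 0},{"dp": [0,0,-2],"dr": [0,0,0],"jaw": 0},{"dp": [0,0,0],"dr": [0,0,0],"jaw": 0},{"dp": [0,0,0],"dr": [0,0,0],"jaw": 0}]}}

```text
t: 6.3
tcp_pos: [0.552, -0.0952, 0.1615]
tool_rot: [-3.141, 0.001, 0.262]
contact_force: [-0.2, 0.7, 0.3]
opening: -0.0001
grip_force: 0.0
```

```bash
python3 rest.py r2.png
```

```text
match 0.8554542064666748 px 270.0530303030303 221.50757575757575 z [0.20118041] res [ 0.2986063  -0.00264858]
[258.4, 213.9, 25.2, 46.9]
6.45 [ 0.5512141  -0.09499585  0.16048588] [ 0.11628763  0.58574249 -1.12612545]
```

View pics/r2.png

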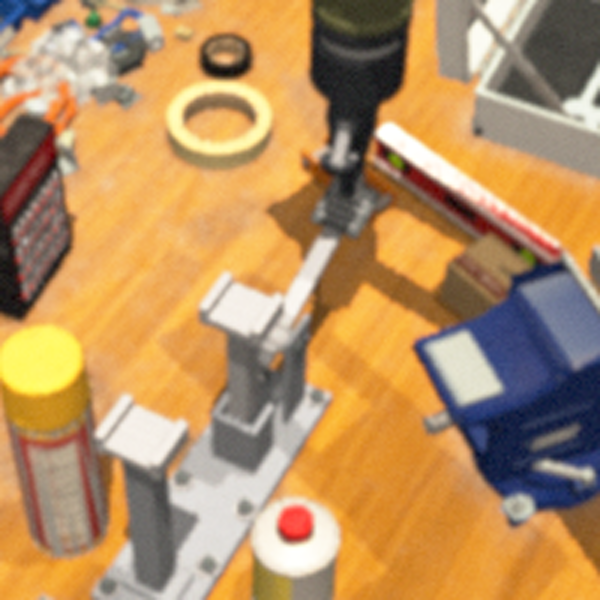

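The rising head (crop ≈(242,305)) is at 0.201 m, one 14 mm step short; third stroke.

>>> {"name": "servo_tool", "arguments": {"moves": [{"dp": [0,0,2],"dr": [0,0,0],"jaw": 0},{"dp": [0,0,2],"dr": [0,0,0],"jaw": 0},{"dp": [0,0,2],"dr": [0,0,0],"jaw": 0},{"dp": [0,0,2],"dr": [0,0,0],"jaw": 0},{"dp": [0,0,0.8],"dr": [0,0,0],"jaw": 0},{"dp": [0,0,0],"dr": [0,0,0],"jaw": 0},{"dp": [0,0,0],"dr": [0,0,0],"jaw": 0}]}}

```text
t: 7.15
tcp_pos: [0.5533, -0.0948, 0.078]
tool_rot: [3.141, -0.003, 0.262]
contact_force: [-6.8, 3.0, 33.4]
opening: 0.0002
grip_force: 15.5
```

>>> {"name": "servo_tool", "arguments": {"moves": [{"dp": [0,0,-2],"dr": [0,0,0],"jaw": 0},{"dp": [0,0,-2.5],"dr": [0,0,0],"jaw": 0},{"dp": [0,0,-2.5],"dr": [0,0,0],"jaw": 0},{"dp": [0,0,-3],"dr": [0,0,0],"jaw": 0},{"dp": [0,0,-2],"dr": [0,0,0],"jaw": 0},{"dp": [0,0,0],"dr": [0,0,0],"jaw": 0}]}}

```text
t: 7.75
tcp_pos: [0.5541, -0.0957, 0.1963]
tool_rot: [3.139, -0.004, 0.262]
contact_force: [0.6, 0.3, -0.8]
opening: 0.0
grip_force: 0.0
```

```bash
python3 rest.py r3.png
```

```text
match 0.8246311545372009 px 269.8030303030303 217.50757575757575 z [0.21518246] res [ 0.51311031 -0.00455118]
[256.5, 210.5, 26.6, 46.8]
7.9 [ 0.55136054 -0.09499803  0.192602  ] [-0.68104143  0.25639116 -0.57916713]
```

Rest is level (0.215). Going to the spirit level.

>>> {"name": "servo_tool", "arguments": {"moves": [{"dp": [-2.3,3.7,0],"dr": [0,0,0],"jaw": 75},{"dp": [-2.3,3.7,0],"dr": [0,0,0],"jaw": 75},{"dp": [-2.3,3.7,0],"dr": [0,0,0],"jaw": 75},{"dp": [-2.3,3.7,0],"dr": [0,0,0],"jaw": 75},{"dp": [0,0,1.5],"dr": [0,0,0.14],"jaw": 75},{"dp": [0,0,1.5],"dr": [0,0,0.14],"jaw": 75},{"dp": [0,0,2],"dr": [0,0,0.14],"jaw": 75},{"dp": [0,0,2],"dr": [0,0,0.13],"jaw": 75},{"dp": [0,0,0],"dr": [0,0,0],"jaw": 75},{"dp": [0,0,0],"dr": [0,0,0],"jaw": 75}]}}

```text
t: 8.9
tcp_pos: [0.5009, -0.2614, 0.1228]
tool_rot: [-3.141, 0.004, -0.285]
contact_force: [0.1, 0.2, -0.2]
opening: 0.0644
grip_force: 0.0
```

Run:
```python
from h import *
s=cam('scene'); p=cam('top')
a=cv2.resize(p['color'][145:275,285:425],None,fx=2.8,fy=2.8,interpolation=2)
b=cv2.resize(s['color'][115:245,270:410],None,fx=2.8,fy=2.8,interpolation=2)
cv2.imwrite('pics/g1.png',np.hstack([a,b])[:,:,::-1]); m=monitor.sense(); print(m['t'],m['tcp_pos'],m['tool_rot'],m['opening'])
```

```text
9.0 [ 0.50223416 -0.26218673  0.12450964] [ 3.14149332e+00 -2.83183464e-04 -2.85953727e-01] 0.06388131648032563
```

View pics/g1.png

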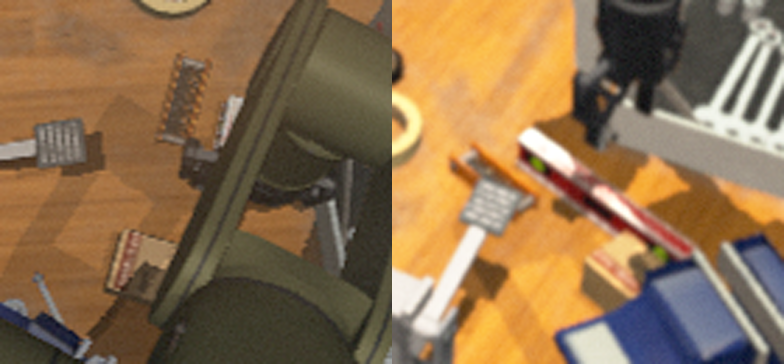

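>>> {"name": "servo_tool", "arguments": {"moves": [{"dp": [0,0,2.5],"dr": [0,0,0],"jaw": 75},{"dp": [0,0,2.5],"dr": [0,0,0],"jaw": 75},{"dp": [0,0,2.5],"dr": [0,0,0],"jaw": 75},{"dp": [0,0,2],"dr": [0,0,0],"jaw": 75},{"dp": [0,0,1.2],"dr": [0,0,0],"jaw": 75},{"dp": [0,0,0.6],"dr": [0,0,0],"jaw": 75},{"dp": [0,0,0],"dr": [0,0,0],"jaw": 75}]}}

```text
t: 9.7
tcp_pos: [0.5021, -0.2621, 0.0113]
tool_rot: [-3.142, 0.0, -0.288]
contact_force: [0.9, -0.9, 0.5]
opening: 0.0641
grip_force: 0.0
```

>>> {"name": "servo_tool", "arguments": {"moves": [{"dp": [0,0,0],"dr": [0,0,0],"jaw": 40},{"dp": [0,0,0],"dr": [0,0,0],"jaw": 15},{"dp": [0,0,0],"dr": [0,0,0],"jaw": 0},{"dp": [0,0,0],"dr": [0,0,0],"jaw": 0},{"dp": [0,0,0],"dr": [0,0,0],"jaw": 0},{"dp": [0,0,0],"dr": [0,0,0],"jaw": 0}], "grip_force": 60}}

```text
t: 10.3
tcp_pos: [0.5026, -0.2623, 0.0123]
tool_rot: [3.141, -0.002, -0.288]
contact_force: [0.1, 0.2, 5.8]
opening: 0.017
grip_force: 59.8
```

>>> {"name": "servo_tool", "arguments": {"moves": [{"dp": [0,0,-1],"dr": [0,0,0],"jaw": 0},{"dp": [0,0,-2],"dr": [0,0,0],"jaw": 0},{"dp": [0,0,-3],"dr": [0,0,0],"jaw": 0},{"dp": [0,0,-3.5],"dr": [0,0,0],"jaw": 0},{"dp": [0,0,-3.5],"dr": [0,0,0],"jaw": 0},{"dp": [0,0,-3.5],"dr": [0,0,0],"jaw": 0},{"dp": [0,0,-3.5],"dr": [0,0,0],"jaw": 0},{"dp": [0,0,-3.5],"dr": [0,0,0],"jaw": 0},{"dp": [0,0,-2],"dr": [0,0,0],"jaw": 0},{"dp": [0,0,-1],"dr": [0,0,0],"jaw": 0},{"dp": [0,0,0],"dr": [0,0,0],"jaw": 0}]}}

```text
t: 11.4
tcp_pos: [0.5021, -0.2622, 0.2775]
tool_rot: [3.141, -0.002, -0.288]
contact_force: [0.5, 0.2, -4.7]
opening: 0.0171
grip_force: 58.7
```

Run:
```python
from h import *
s=cam('scene'); 
b=cv2.resize(s['color'][60:260,260:440],None,fx=3,fy=3,interpolation=2)
cv2.imwrite('pics/g2.png',b[:,:,::-1]); m=monitor.sense(); print(m['t'],m['tcp_pos'],m['tool_rot'],m['opening'],m['contact_force'],m['wrist_torque'],m['joints'])
```

```text
11.45 [ 0.50140162 -0.26180439  0.27594588] [-3.14147463e+00  6.34056936e-04 -2.88274045e-01] 0.017047744826983714 [ 0.26138741 -0.0806751  -3.39267685] [-0.01011799  0.02440949 -0.02149195] [-5.55846456e-01  2.63334008e-01  1.45503187e+00 -5.43991880e-05
  1.42386948e+00  1.30323194e+00]
```

View pics/g2.png

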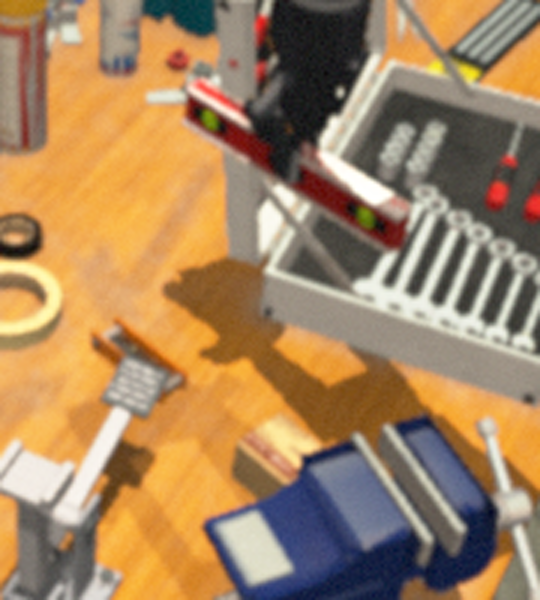

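>>> {"name": "servo_tool", "arguments": {"moves": [{"dp": [-0.4,-2,-0.5],"dr": [0,0,0],"jaw": 0},{"dp": [-0.75,-4,-0.5],"dr": [0,0,0],"jaw": 0},{"dp": [-0.75,-4,0],"dr": [0,0,0],"jaw": 0},{"dp": [-0.75,-4,0],"dr": [0,0,0],"jaw": 0},{"dp": [-0.75,-4,0],"dr": [0,0,0],"jaw": 0},{"dp": [-0.75,-4,0],"dr": [0,0,0],"jaw": 0},{"dp": [-0.75,-4,0],"dr": [0,0,0],"jaw": 0},{"dp": [-0.75,-4,0],"dr": [0,0,0],"jaw": 0},{"dp": [-0.75,-4,0],"dr": [0,0,0],"jaw": 0},{"dp": [-0.75,-4,0],"dr": [0,0,0],"jaw": 0},{"dp": [-0.55,-3.2,0],"dr": [0,0,0],"jaw": 0},{"dp": [0,0,0],"dr": [0,0,0],"jaw": 0}]}}

```text
t: 12.65
tcp_pos: [0.5442, 0.1589, 0.2836]
tool_rot: [-3.141, 0.005, -0.284]
contact_force: [0.6, 0.6, -2.9]
opening: 0.017
grip_force: 59.3
```

>>> {"name": "servo_tool", "arguments": {"moves": [{"dp": [0,0,0],"dr": [0,0,-0.1],"jaw": 0},{"dp": [0,0,0],"dr": [0,0,-0.145],"jaw": 0},{"dp": [0,0,0],"dr": [0,0,-0.145],"jaw": 0},{"dp": [0,0,0],"dr": [0,0,-0.145],"jaw": 0},{"dp": [0,0,0],"dr": [0,0,-0.145],"jaw": 0},{"dp": [0,0,0],"dr": [0,0,-0.145],"jaw": 0},{"dp": [0,0,0],"dr": [0,0,-0.145],"jaw": 0},{"dp": [0,0,0],"dr": [0,0,-0.145],"jaw": 0},{"dp": [0,0,0],"dr": [0,0,-0.145],"jaw": 0},{"dp": [0,0,0],"dr": [0,0,-0.145],"jaw": 0},{"dp": [0,0,0],"dr": [0,0,-0.145],"jaw": 0},{"dp": [0,0,0],"dr": [0,0,-0.145],"jaw": 0}]}}

```text
t: 13.85
tcp_pos: [0.5439, 0.1538, 0.284]
tool_rot: [-3.137, 0.002, 1.412]
contact_force: [0.2, 0.4, -2.3]
opening: 0.0167
grip_force: 59.3
```

>>> {"name": "servo_tool", "arguments": {"moves": [{"dp": [0,0,0],"dr": [0,0,-0.14],"jaw": 0},{"dp": [0,0,0],"dr": [0,0,-0.05],"jaw": 0},{"dp": [0,0,0],"dr": [0,0,0],"jaw": 0},{"dp": [0,0,0],"dr": [0,0,0],"jaw": 0}]}}

```text
t: 14.25
tcp_pos: [0.5444, 0.1542, 0.2848]
tool_rot: [-3.139, 0.001, 1.595]
contact_force: [-0.3, -0.0, -3.3]
opening: 0.0172
grip_force: 59.3
```

Run:
```python
from h import *
s=cam('scene'); p=cam('top')
a=cv2.resize(p['color'][130:260,150:290],None,fx=2.8,fy=2.8,interpolation=2)
b=cv2.resize(s['color'][180:310,200:340],None,fx=2.8,fy=2.8,interpolation=2)
cv2.imwrite('pics/g3.png',np.hstack([a,b])[:,:,::-1]); m=monitor.sense(); print(m['t'],m['tcp_pos'],m['tool_rot'],m['opening'],m['contact_force'],m['wrist_torque'])
t=m['tcp_pos'];y=m['tool_rot'][2];u=np.array([np.cos(y),np.sin(y),0])
for n,P,o in(('top',p,(150,130)),('scene',s,(200,180))):
  for k in(-.115,.115):
    for z in (-.0115,.0285):
      print(n,k,z,((proj(P,t+u*k+[0,0,z])-o)*2.8).round())
  for k in(-.07,.07): print(n,'seat',k,((proj(P,sp([.5447,.1549,.0267],k,.217))-o)*2.8).round())
```

```text
14.35 [0.54475786 0.15450314 0.28546374] [-3.13995219e+00  3.91619993e-04  1.59558108e+00] 0.016777535219291304 [-0.67817295  0.72658427 -2.97776048] [0.02421109 0.06002801 0.0271529 ]
top -0.115 -0.0115 [290. 166.]
top -0.115 0.0285 [287. 155.]
top 0.115 -0.0115 [ 18. 188.]
top 0.115 0.0285 [  3. 178.]
top seat -0.07 [243. 185.]
top seat 0.07 [ 87. 198.]
scene -0.115 -0.0115 [225.  19.]
scene -0.115 0.0285 [226. -17.]
scene 0.115 -0.0115 [ 64. 234.]
scene 0.115 0.0285 [ 59. 199.]
scene seat -0.07 [197. 105.]
scene seat 0.07 [103. 234.]
```

View pics/g3.png

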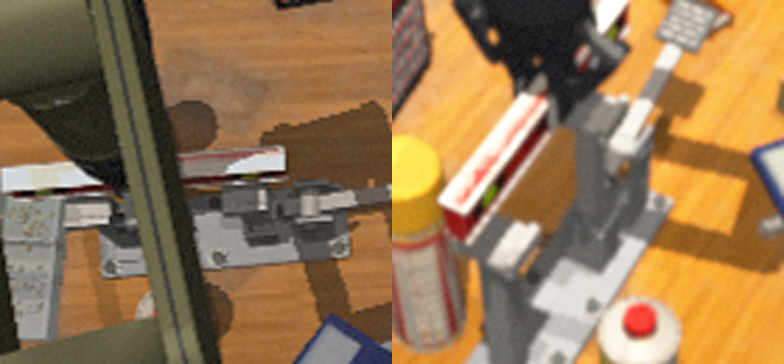

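Level hangs over both heads, aligned and centred (ends at top ≈(3,178)/(286,158), as predicted). Lowering.

>>> {"name": "servo_tool", "arguments": {"moves": [{"dp": [0,0,1.5],"dr": [0,0,0],"jaw": 0},{"dp": [0,0,1.5],"dr": [0,0,0],"jaw": 0},{"dp": [0,0,1],"dr": [0,0,0],"jaw": 0},{"dp": [0,0,0.8],"dr": [0,0,0],"jaw": 0},{"dp": [0,0,0.5],"dr": [0,0,0],"jaw": 0},{"dp": [0,0,0],"dr": [0,0,0],"jaw": 0},{"dp": [0,0,0],"dr": [0,0,0],"jaw": 0}]}}

```text
t: 15.05
tcp_pos: [0.5455, 0.1549, 0.2336]
tool_rot: [3.141, -0.0, 1.597]
contact_force: [0.1, 0.5, -3.0]
opening: 0.0171
grip_force: 59.4
```

>>> {"name": "servo_tool", "arguments": {"moves": [{"dp": [0,0,0.2],"dr": [0,0,0],"jaw": 0},{"dp": [0,0,0.1],"dr": [0,0,0],"jaw": 0},{"dp": [0,0,0],"dr": [0,0,0],"jaw": 0}]}}

```text
t: 15.35
tcp_pos: [0.5452, 0.1549, 0.2304]
tool_rot: [3.141, -0.0, 1.597]
contact_force: [0.0, -0.5, -2.7]
opening: 0.0174
grip_force: 59.4
```

>>> {"name": "servo_tool", "arguments": {"moves": [{"dp": [0,0,0.15],"dr": [0,0,0],"jaw": 0},{"dp": [0,0,0.05],"dr": [0,0,0],"jaw": 0},{"dp": [0,0,0],"dr": [0,0,0],"jaw": 0}]}}

```text
t: 15.65
tcp_pos: [0.5451, 0.1548, 0.2282]
tool_rot: [-3.141, 0.0, 1.597]
contact_force: [-0.2, 0.4, -2.6]
opening: 0.0169
grip_force: 59.4
```

>>> {"name": "servo_tool", "arguments": {"moves": [{"dp": [0,0,0.1],"dr": [0,0,0],"jaw": 0},{"dp": [0,0,0],"dr": [0,0,0],"jaw": 0}]}}

```text
t: 15.85
tcp_pos: [0.5453, 0.1549, 0.2279]
tool_rot: [3.141, -0.0, 1.597]
contact_force: [-1.2, -0.2, 1.4]
opening: 0.0171
grip_force: 60.0
```

>>> {"name": "servo_tool", "arguments": {"moves": [{"dp": [0,0,0],"dr": [0,0,0],"jaw": 26},{"dp": [0,0,0],"dr": [0,0,0],"jaw": 30},{"dp": [0,0,0],"dr": [0,0,0],"jaw": 40},{"dp": [0,0,0],"dr": [0,0,0],"jaw": 55},{"dp": [0,0,0],"dr": [0,0,0],"jaw": 55},{"dp": [0,0,-1],"dr": [0,0,0],"jaw": 55},{"dp": [0,0,-2],"dr": [0,0,0],"jaw": 55},{"dp": [0,0,-3.5],"dr": [0,0,0],"jaw": 55},{"dp": [0,0,-4],"dr": [0,0,0],"jaw": 55},{"dp": [0,0,-3],"dr": [0,0,0],"jaw": 55},{"dp": [0,0,0],"dr": [0,0,0],"jaw": 55},{"dp": [0,0,0],"dr": [0,0,0],"jaw": 55}]}}

```text
t: 17.05
tcp_pos: [0.5455, 0.1549, 0.3637]
tool_rot: [3.139, -0.0, 1.597]
contact_force: [-0.1, -1.1, -0.7]
opening: 0.0468
grip_force: 0.0
```

Run:
```python
from h import *
s=cam('scene')
b=cv2.resize(s['color'][150:350,180:380],None,fx=3,fy=3,interpolation=2)
cv2.imwrite('pics/g4.png',b[:,:,::-1]); m=monitor.sense(); print(m['t'],m['tcp_pos'],m['contact_force'])
for k in(-.115,.115):
  for z in(.215,.255): print(((proj(s,sp([.5447,.1549,.0267],k,z))-[180,150])*3).round())
```

```text
17.1 [0.54479242 0.154772   0.36217974] [-0.19172266 -0.14231642 -0.82037534]
[300. 164.]
[301. 129.]
[135. 391.]
[131. 358.]
```

View pics/g4.png

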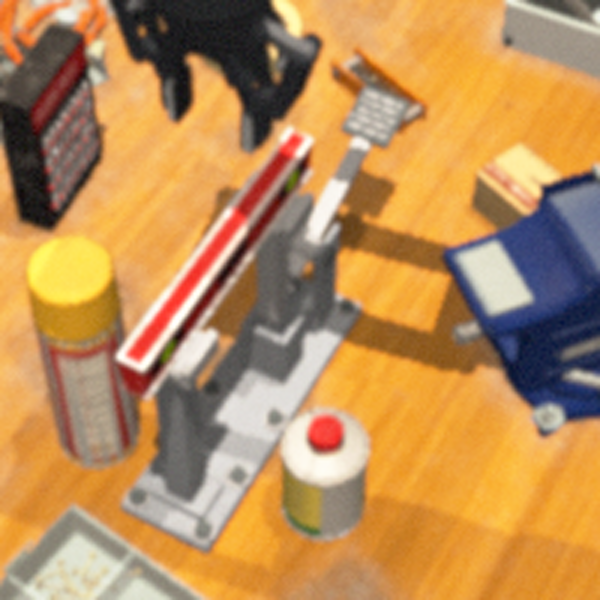

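The level lies upright in both forks with its ends at (298,137) and (133,360), where they were predicted. The thumb plate is up at (375,115), the bystanders are in place and the gripper is clear.

```bash
python3 -c "
from h import *
print(workorder.hand_in())"
```

```text
the job is handed in; nothing more can be done
None
```

I gave the stand three full strokes, which brought the rising rest level with the fixed one. The spirit level now lies upright and centred across both rests with the thumb plate up, and the job is handed in; the hand-in returned no verdict.

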